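Pop open the drill-bit case

TASK

Press down the yellow release tab on the front of the red drill-bit case so that its lid springs up a little, let go of the tab, then push the lid with the outside of the fingers until it is fully open and stays leaning back on its own. Grasp nothing: leave the case standing where it is, and leave the drill, the glue bottle and the tin undisturbed.

Things in the scene. Friction and masses are not known exactly. Their poses are not given: they have to be found in the camera images.
- case: Red steel drill-bit case standing loose on the bench: 130 mm deep (its x), 190 mm wide (its y), 55 mm high without the lid, 2 kg. Origin: centre of its underside; its front, with the tab, faces its own -x (roughly the robot), z up. The lid lies on top (10 mm thick, top at 65 mm). Pushed hard at the open lid the case tips or slides.
- tab_plate (a point): Centre of the top of the yellow release tab: a plate 50 mm long (case x), 40 mm wide, 43 mm above the bench, 110 mm in front of the case's centre; moves with it. It is one arm of a rocker: pivot along case y, 32 mm behind and 3 mm below this point. Over the pivot, 13 mm before the case, the rocker's upright (30 mm wide) rises to 66 mm above the bench; its nose holds the lid's tongue down.
- tab (a joint): Rocker angle of the release tab, rad: 0 at rest, grows as the plate is pressed down, stop at 0.30 (10 mm down at the plate's centre). A spring returns it: about 1 N to start, 2 N at 0.16, where the nose lets go of the lid, 3.5 N at the stop.
- lid (a joint): Lid angle, rad: 0 shut and latched, grows as it opens, stop at 1.80 (leaning back a little past upright). Once released, a spring lifts it within 1 to 2 s to about 0.4, where it stays. Let go at 0.6 to 1.1 it sinks back to about 0.6, at 1.2 to 1.4 it stays, past 1.5 it goes on by itself to the stop and stays there. Pushing its edge takes under 1 N.
- lid_hinge (a point): Point on the lid's hinge line, in the middle of the case's width: on the case's rear top edge, 65 mm behind its centre and 55 mm above the bench. The hinge line runs along case y.
- lid_edge (a point): Middle of the lid's front edge, on its underside, 130 mm from the hinge line; moves with the lid. The lid is a flat red plate 130 x 190 x 10 mm; a steel tongue, 34 mm wide and 6 mm thick, stands out 8 mm beyond this point (138 mm from the hinge line). Pushing the edge from the front, along its arc up and back about the hinge, opens it.
- drill: Green cordless drill standing upright on its black battery (120 x 74 mm), 218 mm high, its head along its x, from 55 mm behind to 101 mm ahead of its origin. Loose bystander. Origin: centre of its underside.
- glue: Yellow wood-glue bottle with orange cap, 58 mm diameter, 160 mm high. Loose bystander. Origin: centre of its underside.
- tin: Small open aluminium tin, 68 mm diameter, 60 mm high, behind the case. Loose bystander. Origin: centre of its underside.

How it is judged:
By the outcome, as a careful person would: the job done as asked, in the order asked, and still so for the second after the job is handed in, with the robot touching nothing.
It also fails if it takes over 48 s, if anything falls off the work surface, if the arm or the gripper's body presses on something with over 40 N, if the wrist force passes 120 N, or if a joint passes its speed limit or range.

ROBOT

A 7-joint arm with a two-finger parallel gripper is mounted at the origin on the work surface. World frame = base frame: x ahead of the robot, y to its left, z up, the work surface at z = 0. Lengths are in m, angles in degrees, forces in N, time in s.
With the tool pointing down it reaches from about 0.425 to 0.875 m from the base axis. Payload 4.7 kg.
Tool frame: the origin (TCP) lies midway between the tips of the shut fingers; the grasp point (between the pads) lies 19 mm behind it (env.grip_depth is the distance from the TCP to the grasp point, in m); z points along the fingers, y is the line along which they close (so a half turn about z gives the same grasp; the last joint's range is limited). The gripper opens to 87 mm and grips with 3 to 60 N. Pads are 19 mm wide; open, the fingers measure 117 mm over their backs; the gripper's body (75 mm by 190 mm) begins 51 mm behind the grasp point.
Start: joints at [74.949, 18.392, -4.016, 83.108, 1.295, 78.541, -3.26], TCP at [0.178, -0.625, 0.223] pointing down, gripper open.
Joint ranges: [-163.93, 163.93], [-17.29, 119.83], [-79.2, 71.16], [3.27, 140.29], [-89.18, 269.18], [5.43, 117.66], [-154.24, 154.24]. Speed limits (degrees/s): [147.25, 147.25, 180, 180, 180, 180, 180].

INTERFACE

Orientations are given as [roll, pitch, yaw] about the fixed x, y, z axes, in that order (R = Rz(yaw) Ry(pitch) Rx(roll)).
In Python, from cell import get_obs, optics, env, nets gives the robot as it stands.
- The arm moves only by the shell command python3 -m creep 'ROWS' [FORCE]. ROWS is JSON, a list of rows, each an object of numbers: "wx", "wy", "wz": the turn, a rotation vector about the tool's x, y, z in degrees; "tx", "ty", "tz": the shift along the tool's x, y, z in mm; "gripper": the opening, from -1 (shut) to 1 (fully open). A call has 1 to 5 rows; each row is the pose to reach, as a shift and turn from the pose commanded when the call began, along the tool's axes at that moment; what a row does not reach only later rows make up. A row lasts 1/12 s, in which the tool goes at most 41.7 mm and 7.16 degrees, less where a joint would pass 70% of its speed; a pose out of reach is approached as far as the arm can. A call with a gripper value outside its range is refused whole. The fingers move at their own pace and stop on an object; FORCE is the grip in N (left out, the last holds). Time passes only in rows, so rows that repeat a pose let the fingers close. It gives the time, the measured TCP pose, the force, the opening and the grip force at its end, in the units of the state.
- get_obs(): the state, without advancing time (a new reading comes with each control period).
- optics.read_camera(name): name is "scene" or "top" or "wrist"; returns (picture, depth): 480x640x3 uint8, red, green, blue; 480x640 float32, m along the optical axis (not along the pixel's ray), 0 where there is no reading.
- optics.camera_info(name): a dict with "fovy" (degrees; the focal length in pixels is half the picture's height over the tangent of half this angle, whatever the lens; pixels are square), "cx", "cy" (the principal point, pixels), "R" (3x3) and "t" (3): a world point X has camera coordinates R X + t; the wrist camera has in their place "tool_from_camera" (4x4, takes a point from camera to tool coordinates, whose origin is the TCP and whose axes are the flange's). Camera axes: x right, y down, z forward; pixel columns grow to the right and rows downward; lengths in m; the calibration is good to about 2 mm. The wrist camera is an equidistant fisheye: a pixel r from the principal point sees the ray r / f radians off the axis. A picture is of the moment at which its call begins: read the wrist's pose just before it. camera_info takes no time and is no camera call.
- env.sign_off(): hands the job in; it is judged then, once.
Trained networks look in the newest picture that a camera, given by its name, has taken for a name from the list of things; names that differ only in an ending like _2 or _b are one class to them, and where a whole thing is asked for, a point or a joint stands for the part that bears it (a point fixed in the world has none). Each returns a list of dicts, best first, with "confidence" (0 to 1); they miss things now and then, are a little off and sometimes report something else, mostly with a low value. They report only what shows in the picture. A call takes as long as a camera call.
- nets.look_for(query, camera): "point" ([x, y, z] in m, in world coordinates, good to about 4 mm: the middle of the surface that is visible of it).
- nets.place_of(query, camera): "point" ([x, y, z] in m, in world coordinates, good to about 4 mm: a listed point, or the origin of a listed thing).
The state is a dict: "time_s": time; "qpos": joint angles; "joint_velocities": joint speeds; "effort": joint torques, N m; "tool_pos": TCP position; "tool_rot": TCP orientation; "force": force on the tool from outside, world axes, zero at the start; "wrist_torque": the same for the moment, N m; "grip_width": finger opening in m; "grasp_force": force on a finger pad.
Only numpy, scipy, OpenCV 4.12 (cv2) and the standard library are available. Lean on these libraries where they do the work, as an engineer would, in place of code of your own. Each camera call takes 0.05 s, during which the arm holds its last target. There are 200 camera calls.

## Working session

There is one attempt and no reset: what is moved stays moved. The work goes in short steps, Python scripts to look and compute and a shell command to move; the robot and the scene stay as the last step left them, time stands still between calls to the robot, and variables do not carry over. Pictures are saved under pics/ and viewed, at most 10 in all, crops included, and the job is handed in when it is done.

```bash
ls; mkdir -p pics; python3 - <<'E'
from cell import get_obs, optics, env, nets
import cv2
o=get_obs();print(o['tool_pos'],o['tool_rot'],o['time_s'])
for c in("scene","top"):
    p,d=optics.read_camera(c);cv2.imwrite(f'pics/{c}0.png',p[:,:,::-1])
    for q in("case","tab_plate","lid_hinge","lid_edge","drill","glue","tin"):
        r=nets.place_of(q,c)
        print(c,q,[([round(float(v),3) for v in k['point']],round(k['confidence'],2)) for k in r[:2]])
print(get_obs()['time_s'])
E
```

```text
pics
[ 0.17743665 -0.62474582  0.22145304] [-1.79891131e+02  4.70074267e-03  1.58614681e+01] 0.0
scene case [([0.586, -0.083, 0.001], 0.87)]
scene tab_plate [([0.485, -0.043, 0.043], 0.78)]
scene lid_hinge []
scene lid_edge [([0.53, -0.058, 0.057], 0.68)]
scene drill [([0.693, 0.112, 0.001], 0.81)]
scene glue [([0.531, -0.298, -0.007], 0.82)]
scene tin [([0.759, -0.13, 0.001], 0.96)]
top case [([0.591, -0.077, -0.001], 0.56)]
top tab_plate [([0.488, -0.044, 0.041], 0.81)]
top lid_hinge [([0.53, -0.065, 0.055], 0.39)]
top lid_edge [([0.532, -0.061, 0.058], 0.84), ([0.652, -0.099, 0.058], 0.28)]
top drill [([0.698, 0.115, 0.002], 0.59)]
top glue [([0.534, -0.304, -0.006], 0.55)]
top tin [([0.754, -0.128, -0.004], 0.72)]
0.8
```

View pics/top0.png

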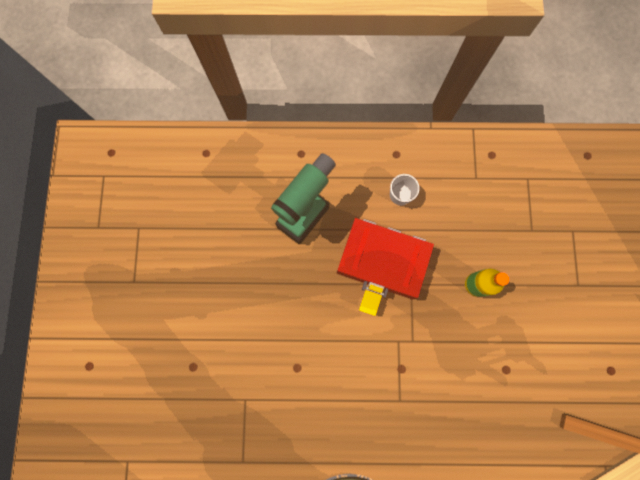

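View pics/scene0.png

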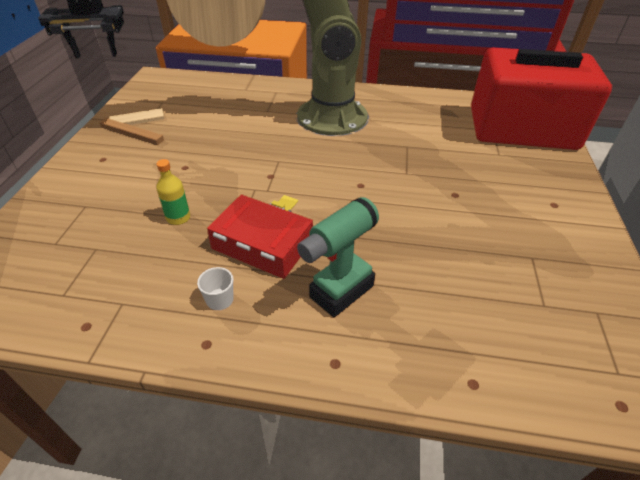

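```bash
cat > h.py <<'E'
from cell import get_obs, optics, env, nets
import cv2, numpy as np
from scipy.spatial.transform import Rotation as Ro
def cloud(c):
    p,d=optics.read_camera(c);i=optics.camera_info(c)
    f=240/np.tan(np.radians(i['fovy'])/2);v,u=np.mgrid[:480,:640]
    X=np.stack([(u-i['cx'])/f*d,(v-i['cy'])/f*d,d],-1)
    W=(X-np.array(i['t']))@np.array(i['R']); W[d==0]=np.nan
    return p,W
def rel(target,rpy):  # tool-axis shift (mm) and rotvec (deg) from the measured pose
    o=get_obs();R=Ro.from_euler('xyz',o['tool_rot'],degrees=True);T=Ro.from_euler('xyz',rpy,degrees=True)
    return (R.inv().apply(np.array(target)-o['tool_pos'])*1000).round(1),(R.inv()*T).as_rotvec(degrees=True).round(1)
E
python3 - <<'E'
from h import *
for c in('top','scene'):
    p,W=cloud(c);h=cv2.cvtColor(p,cv2.COLOR_RGB2HSV).astype(int)
    red=((h[...,0]<8)|(h[...,0]>172))&(h[...,1]>120)&(h[...,2]>50)&(abs(W[...,2]-.065)<.008)
    P=W[red][:,:2].astype(np.float32);r=cv2.minAreaRect(P);print(c,len(P),r,np.nanmedian(W[red][:,2]))
    y=(h[...,0]>18)&(h[...,0]<36)&(h[...,1]>120)&(W[...,2]>.03)&(W[...,2]<.08)&(abs(W[...,0]-.49)<.06)&(abs(W[...,1]+.045)<.05)
    Q=W[y];print(len(Q),Q.mean(0),Q.min(0),Q.max(0))
    q=Q[abs(Q[:,2]-.043)<.005];print(len(q),cv2.minAreaRect(q[:,:2].astype(np.float32)),np.median(q,0))
E
```

```text
top 4750 ((0.5900417566299438, -0.08125633001327515), (0.18959933519363403, 0.13148899376392365), 71.64527893066406) 0.0651133066924699
486 [ 0.49386747 -0.04884355  0.04625626] [ 0.46102381 -0.07188901  0.03631451] [ 0.52950531 -0.02158919  0.07149444]
403 ((0.4893195629119873, -0.04760206863284111), (0.03998527303338051, 0.051960669457912445), 71.62076568603516) [ 0.48795306 -0.04661513  0.04260091]
scene 4470 ((0.05358058214187622, 0.3469662666320801), (0.743968665599823, 1.400809645652771), 75.10458374023438) 0.06563401144896863
232 [ 0.49470943 -0.04454492  0.04933891] [ 0.46114959 -0.07182015  0.03792706] [ 0.53040484 -0.01988574  0.0677387 ]
166 ((0.486981600522995, -0.04531722515821457), (0.04105640575289726, 0.0465921089053154), 69.26797485351562) [ 0.48292798 -0.03955887  0.04348303]
```

The top view shows the red lid centred near pixel (386,258), the yellow tab at (373,299) facing the robot, the drill at (305,200), the glue at (488,283) and the tin at (405,189). The scene view shows the same layout with nothing behind the lid's swing except the tin. The measured sizes match the listing: lid 190x131 mm with its top at 65 mm, and tab 40x52 mm at 43 mm. So the case is at (0.590, -0.081) with yaw -18.4°.

```bash
python3 -c "
from h import *
print(rel([.476,-.043,.222],[180,0,-18.4]))"
```

```text
(array([ 446.2, -478.5,    0.5]), array([ 0. ,  0. , 34.3]))
```

```bash

python3 -m creep '[{"tx":22,"ty":-24,"gripper":-1},{"tx":44,"ty":-48,"gripper":-1},{"tx":67,"ty":-72,"gripper":-1},{"tx":89,"ty":-96,"gripper":-1},{"tx":111,"ty":-120,"gripper":-1}]' 10
python3 -m creep '[{"tx":22,"ty":-24,"gripper":-1},{"tx":44,"ty":-48,"gripper":-1},{"tx":67,"ty":-72,"gripper":-1},{"tx":89,"ty":-96,"gripper":-1},{"tx":111,"ty":-120,"gripper":-1}]'
python3 -m creep '[{"tx":22,"ty":-24,"gripper":-1},{"tx":44,"ty":-48,"gripper":-1},{"tx":67,"ty":-72,"gripper":-1},{"tx":89,"ty":-96,"gripper":-1},{"tx":111,"ty":-120,"gripper":-1}]'
python3 -m creep '[{"tx":22,"ty":-24,"gripper":-1},{"tx":44,"ty":-48,"gripper":-1},{"tx":67,"ty":-72,"gripper":-1},{"tx":89,"ty":-96,"gripper":-1},{"tx":111,"ty":-120,"gripper":-1}]'
python3 -m creep '[{"wz":7,"gripper":-1},{"wz":14,"gripper":-1},{"wz":21,"gripper":-1},{"wz":28,"gripper":-1},{"wz":34,"gripper":-1}]'
python3 -c "
from h import *
print(rel([.476,-.043,.100],[180,0,-18.4]),get_obs()['tool_pos'])"
```

```text
(array([ 446.2, -478.5,  122.5]), array([ 0. ,  0. , 34.3])) [ 0.17762554 -0.62527049  0.22258277]validation failed for argument at $[0]...
validation failed for argument at $[0]...
validation failed for argument at $[0]...
validation failed for argument at $[0]...
validation failed for argument at $[0]...
```

```bash

python3 -m creep '[{"wx":0,"wy":0,"wz":0,"tx":22,"ty":-24,"tz":0,"gripper":-1}]' 10; python3 -m creep --help | head -20
```

```text
time_s: 0.98
tool_pos: [0.1871, -0.6002, 0.2215]
tool_rot: [179.9, 0.2, 15.4]
force: [-1.1, 0.3, -0.3]
grip_width: 0.0844
grasp_force: 0.0invalid input: not JSON, or not a number
```

```bash

python3 -m creep '[{"wx":0,"wy":0,"wz":0,"tx":22,"ty":-24,"tz":0,"gripper":-1},{"wx":0,"wy":0,"wz":0,"tx":44,"ty":-48,"tz":0,"gripper":-1},{"wx":0,"wy":0,"wz":0,"tx":66,"ty":-72,"tz":0,"gripper":-1},{"wx":0,"wy":0,"wz":0,"tx":88,"ty":-96,"tz":0,"gripper":-1},{"wx":0,"wy":0,"wz":0,"tx":106,"ty":-114,"tz":0,"gripper":-1}]'
python3 -m creep '[{"wx":0,"wy":0,"wz":0,"tx":22,"ty":-24,"tz":0,"gripper":-1},{"wx":0,"wy":0,"wz":0,"tx":44,"ty":-48,"tz":0,"gripper":-1},{"wx":0,"wy":0,"wz":0,"tx":66,"ty":-72,"tz":0,"gripper":-1},{"wx":0,"wy":0,"wz":0,"tx":88,"ty":-96,"tz":0,"gripper":-1},{"wx":0,"wy":0,"wz":0,"tx":106,"ty":-114,"tz":0,"gripper":-1}]'
python3 -m creep '[{"wx":0,"wy":0,"wz":0,"tx":22,"ty":-24,"tz":0,"gripper":-1},{"wx":0,"wy":0,"wz":0,"tx":44,"ty":-48,"tz":0,"gripper":-1},{"wx":0,"wy":0,"wz":0,"tx":66,"ty":-72,"tz":0,"gripper":-1},{"wx":0,"wy":0,"wz":0,"tx":88,"ty":-96,"tz":0,"gripper":-1},{"wx":0,"wy":0,"wz":0,"tx":106,"ty":-114,"tz":0,"gripper":-1}]'
python3 -c "
from h import *
print(rel([.476,-.043,.100],[180,0,-18.4]),get_obs()['tool_pos'])"
```

```text
time_s: 1.4
tool_pos: [0.2643, -0.4551, 0.2228]
tool_rot: [-180.0, -0.0, 16.0]
force: [0.2, -0.3, 0.3]
grip_width: 0.055
grasp_force: 0.0
time_s: 1.82
tool_pos: [0.3349, -0.3164, 0.2229]
tool_rot: [180.0, -0.0, 16.0]
force: [-0.1, -0.6, -0.3]
grip_width: 0.0216
grasp_force: 0.0
time_s: 2.23
tool_pos: [0.4056, -0.1776, 0.223]
tool_rot: [180.0, -0.0, 16.0]
force: [0.3, -0.2, -1.1]
grip_width: 0.001
grasp_force: 0.0
(array([ 104.7, -110.1,  122.9]), array([ 0. , -0. , 34.4])) [ 0.40558763 -0.17763639  0.22295383]
```

```bash

python3 -m creep '[{"wx":0,"wy":0,"wz":7,"tx":21,"ty":-22,"tz":0,"gripper":-1},{"wx":0,"wy":0,"wz":14,"tx":42,"ty":-44,"tz":0,"gripper":-1},{"wx":0,"wy":0,"wz":21,"tx":63,"ty":-66,"tz":0,"gripper":-1},{"wx":0,"wy":0,"wz":28,"tx":84,"ty":-88,"tz":0,"gripper":-1},{"wx":0,"wy":0,"wz":34.4,"tx":104,"ty":-110,"tz":0,"gripper":-1}]'
python3 -m creep '[{"wx":0,"wy":0,"wz":0,"tx":0,"ty":0,"tz":40,"gripper":-1},{"wx":0,"wy":0,"wz":0,"tx":0,"ty":0,"tz":80,"gripper":-1},{"wx":0,"wy":0,"wz":0,"tx":0,"ty":0,"tz":120,"gripper":-1},{"wx":0,"wy":0,"wz":0,"tx":0,"ty":0,"tz":140,"gripper":-1},{"wx":0,"wy":0,"wz":0,"tx":0,"ty":0,"tz":150,"gripper":-1}]'
python3 -m creep '[{"wx":0,"wy":0,"wz":0,"tx":0,"ty":0,"tz":0,"gripper":-1},{"wx":0,"wy":0,"wz":0,"tx":0,"ty":0,"tz":0,"gripper":-1}]'
python3 - <<'E'
from h import *
print(rel([.476,-.043,.043],[180,0,-18.4]),get_obs()['tool_pos'])
E
```

```text
time_s: 2.65
tool_pos: [0.4736, -0.0482, 0.2229]
tool_rot: [180.0, -0.1, -17.4]
force: [0.9, -0.7, 0.0]
grip_width: 0.0006
grasp_force: 0.0
time_s: 3.07
tool_pos: [0.4705, -0.0491, 0.0694]
tool_rot: [180.0, 0.3, -17.0]
force: [-0.3, -0.4, -0.2]
grip_width: 0.0002
grasp_force: 0.0
time_s: 3.23
tool_pos: [0.4738, -0.0495, 0.0733]
tool_rot: [-180.0, -0.1, -17.1]
force: [-0.2, -1.1, 0.8]
grip_width: 0.0003
grasp_force: 0.0
(array([ 0.2, -6.9, 30.4]), array([-0. , -0.1,  1.3])) [ 0.47376816 -0.04953434  0.07334941]
```

```bash

python3 -m creep '[{"wx":0,"wy":0,"wz":-1.3,"tx":0,"ty":-6.5,"tz":5,"gripper":-1},{"wx":0,"wy":0,"wz":1.3,"tx":0,"ty":-6.5,"tz":10,"gripper":-1},{"wx":0,"wy":0,"wz":1.3,"tx":0,"ty":-6.5,"tz":18,"gripper":-1},{"wx":0,"wy":0,"wz":1.3,"tx":0,"ty":-6.5,"tz":26,"gripper":-1},{"wx":0,"wy":0,"wz":1.3,"tx":0,"ty":-6.5,"tz":26,"gripper":-1}]'
python3 -m creep '[{"wx":0,"wy":0,"wz":0,"tx":0,"ty":0,"tz":4,"gripper":-1},{"wx":0,"wy":0,"wz":0,"tx":0,"ty":0,"tz":7,"gripper":-1},{"wx":0,"wy":0,"wz":0,"tx":0,"ty":0,"tz":9,"gripper":-1},{"wx":0,"wy":0,"wz":0,"tx":0,"ty":0,"tz":11,"gripper":-1},{"wx":0,"wy":0,"wz":0,"tx":0,"ty":0,"tz":12,"gripper":-1}]'
python3 -m creep '[{"wx":0,"wy":0,"wz":0,"tx":0,"ty":0,"tz":0,"gripper":-1},{"wx":0,"wy":0,"wz":0,"tx":0,"ty":0,"tz":0,"gripper":-1},{"wx":0,"wy":0,"wz":0,"tx":0,"ty":0,"tz":0,"gripper":-1}]'
python3 - <<'E'
from h import *
c='top';p,W=cloud(c);h=cv2.cvtColor(p,cv2.COLOR_RGB2HSV).astype(int)
d=W-np.array([.59,-.081,0]);x=d[...,0]*.949-d[...,1]*.316;y=d[...,0]*.316+d[...,1]*.949
m=(abs(x)<.09)&(abs(y)<.09)&((h[...,0]<8)|(h[...,0]>172))&(h[...,1]>120)
for a in(-60,-50,-40,-20,0,30,60):
    s=m&(abs(x*1000-a)<5);print(a,s.sum(),np.nanmedian(W[s][:,2]) if s.any() else 0)
E
```

```text
time_s: 3.65
tool_pos: [0.4742, -0.0433, 0.0455]
tool_rot: [180.0, 0.1, -18.3]
force: [-0.3, 0.2, 0.1]
grip_width: 0.0005
grasp_force: 0.0
time_s: 4.07
tool_pos: [0.4756, -0.0435, 0.0347]
tool_rot: [180.0, -0.1, -18.4]
force: [1.4, 0.4, 2.1]
grip_width: 0.0007
grasp_force: 1.4
time_s: 4.32
tool_pos: [0.4755, -0.0435, 0.0349]
tool_rot: [180.0, -0.1, -18.4]
force: [0.9, -0.5, 3.0]
grip_width: 0.0005
grasp_force: 1.3
-60 162 0.08667208338670773
-50 174 0.09191643830169197
-40 219 0.08950674516408942
-20 284 0.08466422794499281
0 343 0.08025954635969061
30 330 0.07301396875557122
60 317 0.06617614472461285
```

```bash

python3 -m creep '[{"wx":0,"wy":0,"wz":0,"tx":0,"ty":0,"tz":0,"gripper":-1},{"wx":0,"wy":0,"wz":0,"tx":0,"ty":0,"tz":0,"gripper":-1},{"wx":0,"wy":0,"wz":0,"tx":0,"ty":0,"tz":0,"gripper":-1},{"wx":0,"wy":0,"wz":0,"tx":0,"ty":0,"tz":0,"gripper":-1},{"wx":0,"wy":0,"wz":0,"tx":0,"ty":0,"tz":0,"gripper":-1}]'
python3 -m creep '[{"wx":0,"wy":0,"wz":0,"tx":0,"ty":0,"tz":-4,"gripper":-1},{"wx":0,"wy":0,"wz":0,"tx":0,"ty":0,"tz":-10,"gripper":-1},{"wx":0,"wy":0,"wz":0,"tx":0,"ty":0,"tz":-25,"gripper":-1},{"wx":0,"wy":0,"wz":0,"tx":0,"ty":0,"tz":-40,"gripper":-1},{"wx":0,"wy":0,"wz":0,"tx":0,"ty":0,"tz":-54,"gripper":-1}]'
python3 -m creep '[{"wx":0,"wy":0,"wz":0,"tx":0,"ty":0,"tz":0,"gripper":-1},{"wx":0,"wy":0,"wz":0,"tx":0,"ty":0,"tz":0,"gripper":-1},{"wx":0,"wy":0,"wz":0,"tx":0,"ty":0,"tz":0,"gripper":-1},{"wx":0,"wy":0,"wz":0,"tx":0,"ty":0,"tz":0,"gripper":-1},{"wx":0,"wy":0,"wz":0,"tx":0,"ty":0,"tz":0,"gripper":-1}]'
cat >> h.py <<'E'
def lid():
    p,W=cloud('top');h=cv2.cvtColor(p,cv2.COLOR_RGB2HSV).astype(int)
    d=W-np.array([.59,-.081,0]);x=d[...,0]*.949-d[...,1]*.316;y=d[...,0]*.316+d[...,1]*.949
    m=(abs(x)<.12)&(abs(y)<.11)&((h[...,0]<8)|(h[...,0]>172))&(h[...,1]>120)
    for a in range(-70,111,20):
        s=m&(abs(x*1000-a)<5)
        if s.any():print(a,s.sum(),*np.nanpercentile(W[s][:,2],[10,50,90]).round(3))
    t=np.array(get_obs()['tool_pos'])-[.59,-.081,0]
    print('tcp case mm',(1000*np.array([t[0]*.949-t[1]*.316,t[0]*.316+t[1]*.949,t[2]])).round(1),get_obs()['tool_rot'],get_obs()['time_s'])
    return p
E
python3 -c "
from h import *
p=lid();cv2.imwrite('pics/t2.png',cv2.resize(p[180:360,280:520,::-1],None,fx=3,fy=3))"
```

```text
time_s: 4.78
tool_pos: [0.4751, -0.0434, 0.0346]
tool_rot: [180.0, -0.0, -18.4]
force: [1.3, 0.3, 2.3]
grip_width: 0.0003
grasp_force: 1.3
time_s: 5.2
tool_pos: [0.4736, -0.0431, 0.0888]
tool_rot: [180.0, 0.2, -18.3]
force: [0.4, 0.1, 0.1]
grip_width: 0.0006
grasp_force: 0.0
time_s: 5.62
tool_pos: [0.474, -0.0432, 0.0876]
tool_rot: [180.0, 0.1, -18.4]
force: [0.8, -0.1, 0.8]
grip_width: 0.0002
grasp_force: 0.0
-70 30 0.027 0.043 0.056
-50 165 0.031 0.11 0.113
-30 241 0.101 0.103 0.106
-10 318 0.093 0.096 0.098
10 359 0.085 0.087 0.09
30 349 0.077 0.08 0.082
50 331 0.069 0.071 0.074
70 89 0.062 0.065 0.067
90 1 -0.001 -0.001 -0.001
tcp case mm [-121.8   -0.8   87.7] [ 1.79987519e+02  1.00944380e-01 -1.83545626e+01] 5.6667
```

View pics/t2.png

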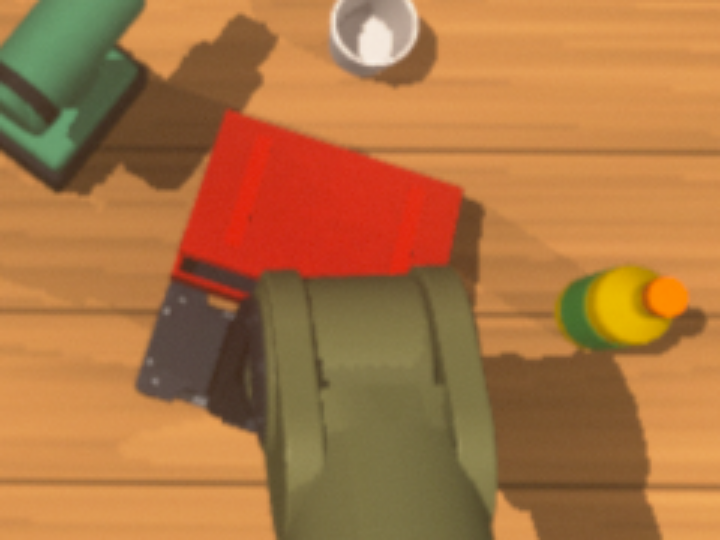

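The top view shows the lid sprung up about 0.4 rad, its front edge between pixels (175,275) and (460,270). The case hasn't moved and the gripper is in front of it, so I'll push along the arc next.

```bash

python3 -m creep '[{"wx":0,"wy":0,"wz":0,"tx":20,"ty":0,"tz":0,"gripper":-1},{"wx":0,"wy":0,"wz":0,"tx":40,"ty":0,"tz":0,"gripper":-1},{"wx":0,"wy":0,"wz":0,"tx":50,"ty":0,"tz":-1,"gripper":-1},{"wx":0,"wy":0,"wz":0,"tx":56,"ty":0,"tz":-13,"gripper":-1},{"wx":0,"wy":0,"wz":0,"tx":63,"ty":0,"tz":-25,"gripper":-1}]'
python3 -m creep '[{"wx":0,"wy":0,"wz":0,"tx":8,"ty":0,"tz":-11,"gripper":-1},{"wx":0,"wy":0,"wz":0,"tx":18,"ty":0,"tz":-21,"gripper":-1},{"wx":0,"wy":0,"wz":0,"tx":18,"ty":0,"tz":-21,"gripper":-1}]'
python3 -c "
from h import *
p=lid()"
```

```text
time_s: 6.08
tool_pos: [0.5321, -0.063, 0.112]
tool_rot: [179.9, 0.4, -18.3]
force: [-2.7, -1.1, 1.7]
grip_width: 0.0006
grasp_force: 1.8
time_s: 6.33
tool_pos: [0.5537, -0.0696, 0.1362]
tool_rot: [-180.0, -0.1, -18.4]
force: [1.0, 0.5, 0.3]
grip_width: 0.0007
grasp_force: 0.0
-70 35 0.038 0.049 0.056
-50 7 0.002 0.024 0.058
-10 4 0.23 0.249 0.249
10 6 0.126 0.127 0.129
30 73 0.105 0.109 0.115
50 94 0.082 0.086 0.092
70 57 0.063 0.066 0.07
90 1 0.0 0.0 0.0
tcp case mm [-39.1  -0.4 135.1] [-1.79964991e+02 -6.49539037e-02 -1.83784213e+01] 6.3833
```

```bash

python3 -m creep '[{"wx":0,"wy":0,"wz":0,"tx":8,"ty":0,"tz":-8,"gripper":-1},{"wx":0,"wy":0,"wz":0,"tx":19,"ty":0,"tz":-16,"gripper":-1},{"wx":0,"wy":0,"wz":0,"tx":31,"ty":0,"tz":-23,"gripper":-1},{"wx":0,"wy":0,"wz":0,"tx":44,"ty":0,"tz":-29,"gripper":-1},{"wx":0,"wy":0,"wz":0,"tx":54,"ty":0,"tz":-32,"gripper":-1}]'
python3 -m creep '[{"wx":0,"wy":0,"wz":0,"tx":8,"ty":0,"tz":0,"gripper":-1},{"wx":0,"wy":0,"wz":0,"tx":16,"ty":0,"tz":0,"gripper":-1},{"wx":0,"wy":0,"wz":0,"tx":22,"ty":0,"tz":0,"gripper":-1},{"wx":0,"wy":0,"wz":0,"tx":27,"ty":0,"tz":0,"gripper":-1},{"wx":0,"wy":0,"wz":0,"tx":31,"ty":0,"tz":0,"gripper":-1}]'
python3 -c "
from h import *
p=lid()
p,_=cloud('scene');cv2.imwrite('pics/s3.png',cv2.resize(p[100:340,140:460,::-1],None,fx=2,fy=2))"
```

```text
time_s: 6.8
tool_pos: [0.6033, -0.0858, 0.1663]
tool_rot: [180.0, 0.0, -18.3]
force: [-1.0, 0.4, -0.9]
grip_width: 0.0006
grasp_force: 0.1
time_s: 7.22
tool_pos: [0.6326, -0.0956, 0.1659]
tool_rot: [180.0, 0.1, -18.3]
force: [-0.7, -0.5, -0.0]
grip_width: 0.0007
grasp_force: 0.0
-70 47 0.042 0.049 0.056
-50 31 0.022 0.051 0.055
-30 34 0.005 0.05 0.055
-10 33 0.006 0.047 0.056
10 42 0.018 0.054 0.267
30 34 0.003 0.045 0.055
50 19 0.001 0.039 0.054
70 3 -0.0 0.0 0.001
tcp case mm [ 45.6  -0.5 166. ] [-1.79996220e+02  1.24915454e-02 -1.83640314e+01] 7.2667
```

View pics/s3.png

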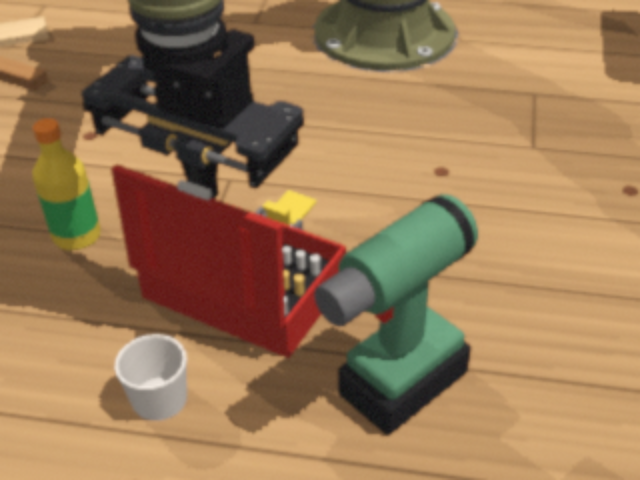

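The scene view shows the lid about upright, its tongue at pixel (195,188) against the fingers and the bystanders unmoved. I'll push it a little further.

```bash

python3 -m creep '[{"wx":0,"wy":0,"wz":0,"tx":6,"ty":0,"tz":0,"gripper":-1},{"wx":0,"wy":0,"wz":0,"tx":12,"ty":0,"tz":0,"gripper":-1},{"wx":0,"wy":0,"wz":0,"tx":17,"ty":0,"tz":0,"gripper":-1},{"wx":0,"wy":0,"wz":0,"tx":22,"ty":0,"tz":0,"gripper":-1},{"wx":0,"wy":0,"wz":0,"tx":22,"ty":0,"tz":0,"gripper":-1}]'
python3 -m creep '[{"wx":0,"wy":0,"wz":0,"tx":0,"ty":0,"tz":0,"gripper":-1},{"wx":0,"wy":0,"wz":0,"tx":0,"ty":0,"tz":0,"gripper":-1},{"wx":0,"wy":0,"wz":0,"tx":0,"ty":0,"tz":0,"gripper":-1},{"wx":0,"wy":0,"wz":0,"tx":0,"ty":0,"tz":0,"gripper":-1},{"wx":0,"wy":0,"wz":0,"tx":0,"ty":0,"tz":0,"gripper":-1}]'
python3 -m creep '[{"wx":0,"wy":0,"wz":0,"tx":-20,"ty":0,"tz":0,"gripper":-1},{"wx":0,"wy":0,"wz":0,"tx":-50,"ty":0,"tz":-20,"gripper":-1},{"wx":0,"wy":0,"wz":0,"tx":-80,"ty":0,"tz":-40,"gripper":-1},{"wx":0,"wy":0,"wz":0,"tx":-115,"ty":0,"tz":-50,"gripper":-1},{"wx":0,"wy":0,"wz":0,"tx":-150,"ty":0,"tz":-50,"gripper":-1}]'
python3 -m creep '[{"wx":0,"wy":0,"wz":0,"tx":-20,"ty":0,"tz":0,"gripper":-1},{"wx":0,"wy":0,"wz":0,"tx":-20,"ty":0,"tz":0,"gripper":-1},{"wx":0,"wy":0,"wz":0,"tx":-20,"ty":0,"tz":0,"gripper":-1},{"wx":0,"wy":0,"wz":0,"tx":-20,"ty":0,"tz":0,"gripper":-1},{"wx":0,"wy":0,"wz":0,"tx":-20,"ty":0,"tz":0,"gripper":-1}]'
python3 - <<'E'
from h import *
p=lid()
for q in("case","tab_plate","lid_edge","drill","glue","tin"):
    print(q,[([round(float(v),3) for v in k['point']],round(k['confidence'],2)) for k in nets.place_of(q,'top')[:1]])
p,W=cloud('scene');cv2.imwrite('pics/s4.png',cv2.resize(p[100:340,140:460,::-1],None,fx=2,fy=2))
h=cv2.cvtColor(p,cv2.COLOR_RGB2HSV).astype(int)
d=W-np.array([.59,-.081,0]);x=d[...,0]*.949-d[...,1]*.316;y=d[...,0]*.316+d[...,1]*.949
for z in(70,100,130,160,180):
    s=(abs(y)<.08)&(abs(x-.08)<.06)&(h[...,1]>120)&((h[...,0]<8)|(h[...,0]>172))&(abs(W[...,2]*1000-z)<4);print(z,s.sum(),np.median(x[s]))
E
```

```text
time_s: 7.73
tool_pos: [0.6543, -0.1031, 0.1663]
tool_rot: [-180.0, -0.0, -18.4]
force: [-0.3, 0.1, 0.2]
grip_width: 0.0012
grasp_force: 0.0
time_s: 8.15
tool_pos: [0.6532, -0.1025, 0.1666]
tool_rot: [180.0, -0.0, -18.3]
force: [-0.7, 0.3, 0.3]
grip_width: 0.0005
grasp_force: 0.0
time_s: 8.57
tool_pos: [0.5113, -0.0545, 0.2187]
tool_rot: [-180.0, -0.2, -18.3]
force: [0.2, 0.3, 1.6]
grip_width: 0.0003
grasp_force: 0.0
time_s: 8.98
tool_pos: [0.4928, -0.0494, 0.2165]
tool_rot: [-180.0, -0.0, -18.4]
force: [0.1, -0.4, -1.1]
grip_width: 0.0006
grasp_force: 0.0
-70 1 0.33 0.33 0.33
-30 1 0.055 0.055 0.055
-10 14 0.001 0.052 0.055
10 14 0.003 0.052 0.056
30 12 -0.0 0.051 0.055
50 12 0.002 0.03 0.056
70 649 0.064 0.08 0.095
90 912 0.145 0.162 0.178
110 1 -0.001 -0.001 -0.001
tcp case mm [-102.3   -0.6  216.4] [-1.79954119e+02  1.82183985e-02 -1.83717843e+01] 9.0333
case [([0.588, -0.076, 0.002], 0.87)]
tab_plate [([0.488, -0.044, 0.043], 0.5)]
lid_edge [([0.682, -0.113, 0.181], 0.92)]
drill [([0.699, 0.119, -0.001], 0.82)]
glue [([0.532, -0.302, -0.005], 0.73)]
tin [([0.753, -0.128, -0.003], 0.77)]
70 109 0.07900019484659707
100 121 0.08588470495630952
130 131 0.09289423491383794
160 146 0.09993133063600448
180 345 0.10176414365738241
```

View pics/s4.png

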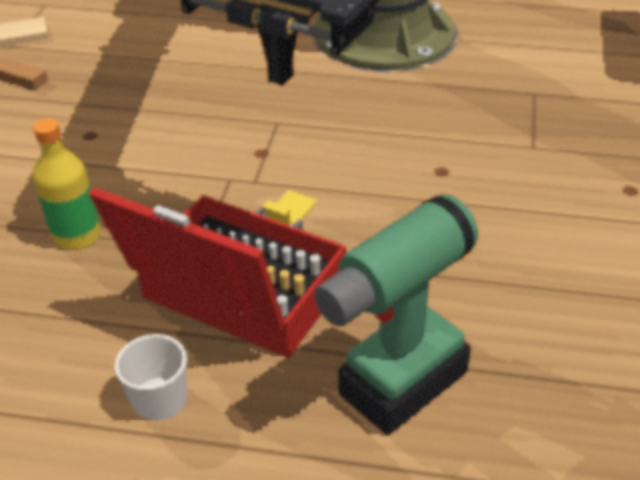

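The scene view shows the lid leaning back with its tongue at pixel (170,214). Its slope gives about 1.80 rad, which is the stop. The robot is clear, and the case, drill, glue and tin haven't moved.

```bash
python3 -c "
from cell import env
print(env.sign_off())"
```

```text
the job is handed in; nothing more can be done
None
```

I pressed and released the tab, pushed the lid open to its stop at about 1.80 rad, where it stays leaning back on its own, and handed the job in at about 9 s; the case, drill, glue and tin did not measurably move.

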